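# Pack dress accessories into their fitted cradles

## Task

Pack the accessories for storage: set the jar, the brass flask and the spectacle case each into the recess of the grey cradle that fits it, upright and resting on the recess floor, and finish with the jar closed by its lid, seated fully home. Set the pieces down gently rather than dropping them, and leave the glue pot, the carton and the weight where they are.

Things in the scene. Friction and masses are not known exactly. Their poses are not given: they have to be found in the camera images.
- jar: Open round jar of brown turned wood, standing upright: outside diameter 60, height 45, wall 4 (bore diameter 52), floor 5 thick. About 110 g. Origin: centre of its underside; z up along its axis. Sizes in mm.
- lid: The jar's lid, brown wood with a white knob, right way up. Upward from its underside: plug, diameter 44, 0 to 6, that enters the jar's bore; flange, diameter 60, 6 to 10, that rests on the jar's rim; round knob, stem diameter 16, 10 to 25, head diameter 20, to 30. About 40 g. Origin: centre of the plug's underside (39 above the jar's origin when home); z up. Sizes in mm.
- flask: Brass scent flask standing upright: round body of diameter 34 up to height 46, then a narrow neck and stopper (diameter 20) up to height 62. About 140 g. Origin: centre of its underside; z up along its axis. Sizes in mm.
- case: Oblong black lacquer spectacle case with two brass bands, lying flat: 140 long (along its x), 34 wide (along its y), 30 high. About 120 g. Origin: centre of its underside; z up; either end may point either way. Sizes in mm.
- jar_cradle: Square grey foam-board block, fixed to the table, 96 x 96, 20 high, with a round white-lined recess of diameter 70 and depth 10 in the middle of its top. Firm. Origin: centre of its underside, so the recess floor lies at z = 10; x, y along its sides, z up. Sizes in mm.
- flask_cradle: The smallest grey block, fixed, 70 x 70, 20 high, with a round white-lined recess of diameter 44 and depth 10 in the middle. Firm. Origin: centre of its underside, recess floor at z = 10; x, y along its sides, z up. Sizes in mm.
- case_cradle: Oblong grey block, fixed, 174 (along its x) x 70 (along its y), 20 high, with an oblong white-lined recess 150 x 44, depth 10, in the middle, long side along its x. Firm. Origin: centre of its underside, recess floor at z = 10; z up. Sizes in mm.
- glue_pot: Bystander: small clear pot with a paper label and a white cap, diameter 48, height 68, loose. Origin: centre of its underside. Sizes in mm.
- carton: Bystander: plain cardboard carton, 75 (x) x 110 (y) x 45 high, loose. Origin: centre of its underside. Sizes in mm.
- weight: Bystander: dark steel weight, 50 (x) x 90 (y) x 30 high, 600 g, loose. Origin: centre of its underside. Sizes in mm.

How it is judged (in metres and radians):
At the end, for the whole second after the job is handed in: Jar, flask and case in their own recesses: centre within 10 mm, underside within 4 mm of the recess floor, upright within 0.1 rad, case within 0.2 rad of the recess direction (either way). Lid on jar: within 8 mm of centre, 3 mm of home height, level within 0.1 rad. All at rest (horizontal distance between jar and jar_cradle below 0.01 m and z of jar in the frame of jar_cradle between 0.006 and 0.014 m and angle between each of jar, flask, case, lid's own z axis and vertical below 0.1 rad and linear speed of each of jar, flask, case, lid below 0.02 m/s and horizontal distance between flask and flask_cradle below 0.01 m and z of flask in the frame of flask_cradle between 0.006 and 0.014 m and horizontal distance between case and case_cradle below 0.01 m and z of case in the frame of case_cradle between 0.006 and 0.014 m and angle between the x axis of case and the x axis of case_cradle, either way round below 0.2 rad and horizontal distance between lid and jar below 0.008 m and z of lid in the frame of jar between 0.036 and 0.042 m); the robot touches nothing.
It fails at once if the wooden jar is dropped (falls freely by more than about 30 mm) (linear speed of jar above 0.75 m/s and contact force between jar and the fingers below 0.05 N).
It fails at once if the jar's lid is dropped (falls freely by more than about 30 mm) (linear speed of lid above 0.75 m/s and contact force between lid and the fingers below 0.05 N).
It fails at once if the brass flask is dropped (falls freely by more than about 30 mm) (linear speed of flask above 0.75 m/s and contact force between flask and the fingers below 0.05 N).
It fails at once if the spectacle case is dropped (falls freely by more than about 30 mm) (linear speed of case above 0.75 m/s and contact force between case and the fingers below 0.05 N).
It fails at once if the glue pot, the carton or the weight is moved by more than 25 mm (distance of any of glue_pot, carton, weight from where it was at the start of the episode above 0.025 m).
It also fails if it takes over 128 s, if anything falls off the work surface, if the arm or the gripper's body presses on something with over 40 N, if the wrist force passes 120 N, or if a joint passes its speed limit or range.

## Robot

A 6-joint arm with a two-finger parallel gripper is mounted at the origin on the work surface. World frame = base frame: x ahead of the robot, y to its left, z up, the work surface at z = 0. Lengths are in mm, angles in rad, forces in N, time in s.
With the tool pointing down it reaches from about 300 to 850 mm from the base axis. Payload 5.4 kg.
Tool frame: the origin (TCP) lies between the finger pads; the fingertips stand 25 mm ahead of it and the grasp point (between the pads) lies 6 mm ahead of it; z points along the fingers, y is the line along which they close (so a half turn about z gives the same grasp; the last joint's range is limited). The gripper opens to 85 mm and grips with 20 to 120 N. Pads are 22 mm wide; open, the fingers measure 114 mm over their backs; the gripper's body (76 mm by 85 mm) begins 54 mm behind the grasp point. The pads swing forward as they close: fully open they stand 13 mm farther back than shut.
Start: joints at [-1.413, 0.158, 1.597, -0, 1.386, -0.21], TCP at [206.725, -536.536, 256.299] pointing down, gripper open.
Joint ranges: [-2.91, 2.91], [-0.94, 2.29], [0.18, 2.7], [-1.29, 4.43], [0.17, 2.64], [-3, 3]. Speed limits (rad/s): [2.57, 2.57, 3.14, 3.14, 3.14, 3.14].

## Interface

Orientations are given as [roll, pitch, yaw] about the fixed x, y, z axes, in that order (R = Rz(yaw) Ry(pitch) Rx(roll)).
In Python, from cell import * gives the robot as it stands.
- The arm moves only by the tool send_rows, never from a script. Its argument "commands" is a list of rows, each an object of numbers: "x", "y", "z": the shift along the tool's x, y, z in mm; "wx", "wy", "wz": the turn, a rotation vector about the tool's x, y, z in degrees; "gripper": the finger opening in mm, from 0 to 85.4. In form: [{"x": .., "y": .., "z": .., "wx": .., "wy": .., "wz": .., "gripper": ..}, ...]. A call has 1 to 20 rows; each row is the pose to reach, as a shift and turn from the pose commanded when the call began, along the tool's axes at that moment; what a row does not reach only later rows make up. A row lasts 1/8 s, in which the tool goes at most 62.5 mm and 10.7 degrees, less where a joint would pass 70% of its speed; a pose out of reach is approached as far as the arm can. A call with a gripper value outside its range is refused whole. The fingers move at their own pace and stop on an object; "squeeze" is the grip in N (left out, the last holds). Time passes only in rows, so rows that repeat a pose let the fingers close. It gives the time, the measured TCP pose, the force, the opening and the grip force at its end, in the units of the state.
- sense(): the state, without advancing time (a new reading comes with each control period).
- get_image(name): name is "scene" or "top"; returns a dict with "color" (384x512x3 uint8, red, green, blue), "K" (3x3 intrinsics, pixels), "pose" (4x4, takes a point from camera to world coordinates). Camera axes: x right, y down, z forward; pixel columns grow to the right and rows downward; lengths in mm; the calibration is good to about 2 mm. A picture is of the moment at which its call begins. There is no depth.
- finish_job(): hands the job in; it is judged then, once.
Trained networks look in a picture, given as the dict that the camera call returned (one of the last four; its "shot" number tells which), for a name from the list of things; names that differ only in an ending like _2 or _b are one class to them, and where a whole thing is asked for, a point or a joint stands for the part that bears it (a point fixed in the world has none). Each returns a list of dicts, best first, with "score" (0 to 1); they miss things now and then, are a little off and sometimes report something else, mostly with a low value. They report only what shows in the picture. A call takes as long as a camera call.
- cut_out(picture, target): "region" (384x512 bool, what is visible of it) and "centre" ([column, row] in pixels, amid what is visible of it).
The state is a dict: "t": time; "joint_pos": joint angles; "qd": joint speeds; "effort": joint torques, N m; "eef_pos": TCP position; "ee_rot": TCP orientation; "contact_force": force on the tool from outside, world axes, zero at the start; "ft_torque": the same for the moment, N m; "gripper_width": finger opening in mm; "gripper_force": force on a finger pad.
Only numpy, scipy, OpenCV 4.12 (cv2) and the standard library are available. Lean on these libraries where they do the work, as an engineer would, in place of code of your own. Each camera call takes 0.05 s, during which the arm holds its last target. There are 200 camera calls.

## Working session

There is one attempt and no reset: what is moved stays moved. The work goes in short steps, Python scripts to look and compute and a tool call to move; the robot and the scene stay as the last step left them, time stands still between calls to the robot, and variables do not carry over. Pictures are saved under pics/ and viewed, at most 14 in all, crops included, and the job is handed in when it is done.

Besides the shell and the picture viewer there is one more tool, called after ">>>" as name([rows], argument=value, ...), one row to a line, values as JSON. send_rows: Moves the arm, as the interface text tells. Its arguments: {"type":"object","properties":{"commands":{"type":"array"},"squeeze":{"type":"number"}},"required":["commands"]}

```bash
mkdir -p pics; ls; cat > h.py <<'E'
from cell import *
import numpy as np, cv2
def world(im,px,z):
    K,P=np.array(im["K"]),np.array(im["pose"])
    d=P[:3,:3]@np.linalg.solve(K,[px[0],px[1],1.]); o=P[:3,3]
    return (o+d*(z-o[2])/d[2])
def save(im,n): cv2.imwrite(f"pics/{n}.png",cv2.cvtColor(im["color"],cv2.COLOR_RGB2BGR))
E
python3 - <<'E'
from h import *
for n in("top","scene"):
    im=get_image(n); save(im,n+"0"); print(n,np.round(im["K"],1).tolist(),np.round(im["pose"],2).tolist())
    for t,h in dict(jar=45,lid=10,flask=62,case=30,jar_cradle=20,flask_cradle=20,case_cradle=20,glue_pot=68,carton=45,weight=30).items():
        for r in cut_out(im,t)[:2]:
            m=r["region"].astype(np.uint8); a=cv2.minAreaRect(cv2.findNonZero(m))
            print(t,round(r["score"],2),np.round(r["centre"]),world(im,r["centre"],h).round(),"rect",np.round(a[0]),np.round(a[1]),round(a[2]),m.sum())
print(sense())
E
```

```text
pics
top [[469.6, 0.0, 251.5], [0.0, 469.6, 192.1], [0.0, 0.0, 1.0]] [[-0.02, -1.0, 0.06, 497.18], [-1.0, 0.02, -0.01, -32.34], [0.01, -0.06, -1.0, 1373.22], [0.0, 0.0, 0.0, 1.0]]
jar 0.67 [185. 181.] [613. 138.  45.] rect [184. 181.] [23. 20.] 45 396
lid 0.66 [372. 212.] [ 514. -401.   10.] rect [374. 211.] [25. 26.] 73 632
lid 0.57 [126. 265.] [378. 316.  10.] rect [126. 262.] [19. 19.] 90 329
case 0.87 [119. 191.] [589. 327.  30.] rect [120. 192.] [14. 49.] 41 635
jar_cradle 0.58 [320. 186.] [ 594. -249.   20.] rect [320. 187.] [34. 33.] 3 1133
flask_cradle 0.89 [374. 210.] [ 520. -404.   20.] rect [374. 211.] [24. 26.] 74 614
case_cradle 0.78 [265. 218.] [505. -87.  20.] rect [264. 220.] [24. 60.] 2 1443
glue_pot 0.52 [140. 138.] [734. 260.  68.] rect [140. 139.] [20. 16.] 45 271
carton 0.8 [213. 121.] [783.  56.  45.] rect [214. 123.] [39. 28.] 14 1048
weight 0.63 [317. 133.] [ 746. -244.   30.] rect [317. 132.] [19. 32.] 80 585
scene [[364.8, 0.0, 258.2], [0.0, 364.8, 188.9], [0.0, 0.0, 1.0]] [[-0.88, 0.34, -0.34, 936.84], [0.48, 0.65, -0.59, 583.85], [0.02, -0.68, -0.73, 801.7
[... 935 characters left out ...]
18.] 45 479
{'t': 1.1, 'joint_pos': array([-1.41309129e+00,  1.58444181e-01,  1.59700760e+00,  1.57959416e-05,
        1.38620294e+00, -2.10116134e-01]), 'qd': array([ 0.00034799,  0.0014622 ,  0.00040513,  0.00034898, -0.0002772 ,
        0.00089521]), 'effort': array([-6.71647058e-06, -3.96006739e+01, -3.31708968e+01, -2.75854109e-04,
        4.12679647e-04,  9.24656149e-06]), 'eef_pos': array([ 206.73272786, -536.52809018,  256.27049037]), 'ee_rot': array([-3.14153519e+00, -2.81313384e-05,  3.67818272e-01]), 'contact_force': array([-0.11717533, -0.04169246,  0.02924685]), 'ft_torque': array([-0.01019496,  0.02285745,  0.00370614]), 'gripper_force': 0.0, 'gripper_width': 85.43705278137601}
```

```bash
python3 - <<'E'
import cv2
a=cv2.imread("pics/top0.png")[100:300,90:410]; cv2.imwrite("pics/top0c.png",cv2.resize(a,None,fx=2.5,fy=2.5,interpolation=cv2.INTER_CUBIC))
E
```

```text
(no output)
```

View pics/top0c.png

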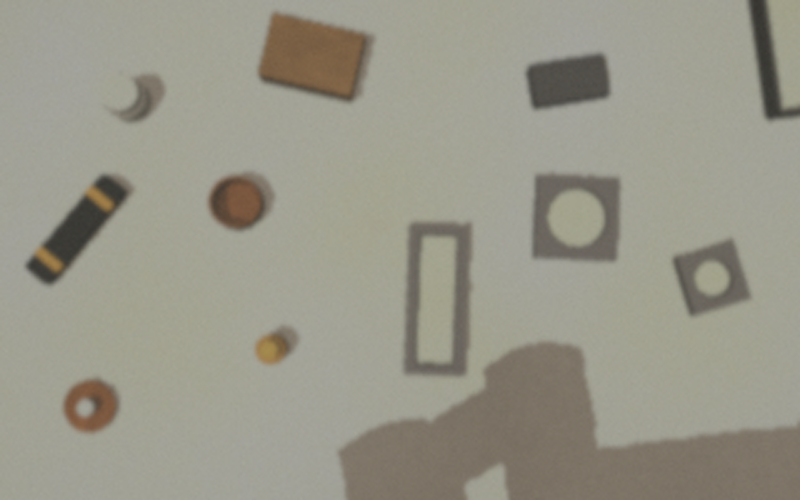

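View pics/scene0.png

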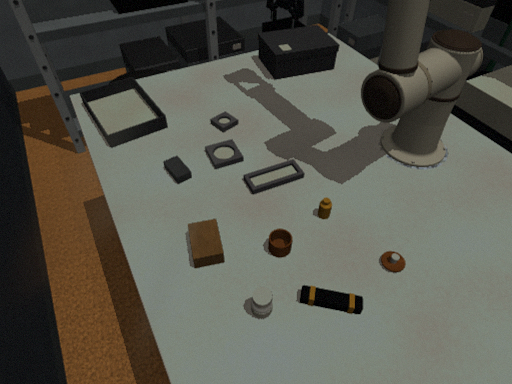

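Top view: jar (185,181), lid (126,262), flask (198,240), case (121,192), cradles at (320,187), (374,211), (265,219); all match the picture. I'll fit the models now for millimetre accuracy.

```bash
cat >> h.py <<'E'
from scipy.optimize import minimize
def proj(im,p):
    P=np.array(im["pose"]); c=(np.asarray(p,float)-P[:3,3])@P[:3,:3]; q=c@np.array(im["K"]).T; return q[:,:2]/q[:,2:]
def cyl(r,z): a=np.linspace(0,2*np.pi,48,endpoint=False); return np.c_[r*np.cos(a),r*np.sin(a),0*a+z]
def box(l,w,zs): return np.array([[sx*l/2,sy*w/2,z] for z in zs for sx in(-1,1) for sy in(-1,1)])
def hull(im,pts,x,y,yaw=0):
    c,s=np.cos(yaw),np.sin(yaw); w=pts@np.array([[c,s,0],[-s,c,0],[0,0,1]])+[x,y,0]
    return cv2.convexHull(proj(im,w).astype(np.float32))
def mask(im,px,kind,half=45,f=4):
    """outer contour (image px) of the blob of this colour nearest px"""
    x0,y0=max(int(px[0])-half,0),max(int(px[1])-half,0)
    c=im["color"][y0:y0+2*half,x0:x0+2*half]; c=cv2.resize(c,None,fx=f,fy=f,interpolation=cv2.INTER_CUBIC)
    h=cv2.cvtColor(c,cv2.COLOR_RGB2HSV).astype(int)
    m={"sat":h[...,1]>90,"dark":(h[...,2]<95)|(h[...,1]>90),"light":h[...,2]>135}[kind]
    n,l,_,cc=cv2.connectedComponentsWithStats(m.astype(np.uint8))
    q=(np.array(px)-[x0,y0]+.5)*f-.5
    ok=[i for i in range(1,n) if _[i,4]>400]
    i=min(ok,key=lambda i:np.hypot(*(cc[i]-q)))
    k=max(cv2.findContours((l==i).astype(np.uint8),cv2.RETR_EXTERNAL,cv2.CHAIN_APPROX_NONE)[0],key=cv2.contourArea)
    return ((k.reshape(-1,2)+.5)/f-.5+[x0,y0]).astype(np.float32)
def cen(k): m=cv2.moments(k); return np.array([m["m10"],m["m01"]])/m["m00"]
def fit(im,pts,px,kind,yaw=0,z=20,half=45):
    k=mask(im,px,kind,half); c=cen(k); g=world(im,c,z)[:2]
    for _ in range(5):
        d=c-cen(hull(im,pts,*g,yaw)); g=g+world(im,c+d,z)[:2]-world(im,c,z)[:2]
    return g, cv2.contourArea(k)/cv2.contourArea(hull(im,pts,*g,yaw)), k
M=dict(jar=(np.r_[cyl(30,0),cyl(30,45)],"sat"),lid=(np.r_[cyl(30,6),cyl(30,10)],"sat"),flask=(np.r_[cyl(17,0),cyl(17,46),cyl(10,62)],"sat"),case=(box(140,34,(0,30)),"dark"),
 jar_cradle=(cyl(35,20),"light"),flask_cradle=(cyl(22,20),"light"),case_cradle=(box(150,44,(20,)),"light"))
def yawof(im,k,z):
    w=np.array([world(im,p,z)[:2] for p in k]); a=cv2.minAreaRect(w.astype(np.float32)); p=cv2.boxPoints(a); e=[p[1]-p[0],p[2]-p[1]]; e=max(e,key=lambda v:v@v); return np.arctan2(e[1],e[0])%np.pi, np.round(a[1],0)
E
python3 - <<'E'
from h import *
im=get_image("top")
for n,px in dict(jar=(185,181),lid=(126,262),flask=(198,240),case=(121,192),jar_cradle=(320,187),flask_cradle=(374,211),case_cradle=(265,219)).items():
    p,kd=M[n]; zz=20
    y=0
    g,r,k=fit(im,p,px,kd,0,half=30 if 'case' not in n else 40)
    if 'case' in n:
        y,s=yawof(im,k,20); g,r,k=fit(im,p,px,kd,y,half=40); print("yaw",y,s)
    print(n,g.round(1),"area ratio",round(r,2), "reach",np.hypot(*g).round())
im=get_image("scene")
for n,px in dict(jar=(281,242),lid=(393,261),flask=(325,208),case=(332,299),jar_cradle=(224,153),flask_cradle=(224,122),case_cradle=(274,177)).items():
    p,kd=M[n]
    try:
        g,r,k=fit(im,p,px,kd,{'case':0.73,'case_cradle':1.57}.get(n,0)); print(n,g.round(1),round(r,2))
    except Exception as e: print(n,e)
E
```

```text
jar [615.6 139. ] area ratio 0.64 reach 631.0
lid [386.6 316.1] area ratio 0.82 reach 499.0
flask [447.9 105.1] area ratio 0.73 reach 460.0
yaw 2.4326994 [ 39. 141.]
case [590.6 327. ] area ratio 0.84 reach 675.0
jar_cradle [ 590.7 -248.7] area ratio 0.85 reach 641.0
flask_cradle [ 517.6 -403.5] area ratio 0.76 reach 656.0
yaw 3.0814037 [ 41. 145.]
case_cradle [500.4 -85.1] area ratio 0.85 reach 508.0
jar [615.4 142.4] 0.91
lid [385.5 317.7] 0.94
flask [446.8 104.5] 0.91
case [587.5 325.5] 1.27
jar_cradle min() iterable argument is empty
flask_cradle min() iterable argument is empty
case_cradle min() iterable argument is empty
```

```bash
cat >> h.py <<'E'
from scipy.spatial.transform import Rotation as Ro
def plan(*T):
    s=sense(); R=Ro.from_euler("xyz",s["ee_rot"]); print("t",s["t"],"eef",s["eef_pos"].round(1),"rot",s["ee_rot"].round(3),"w",round(s["gripper_width"],1))
    for x,y,z,yaw in T:
        d=R.inv().apply(np.array([x,y,z])-s["eef_pos"]); w=(R.inv()*Ro.from_euler("xyz",[np.pi,0,yaw])).as_rotvec(degrees=True)
        print("->",(x,y,z,yaw),d.round(1),w.round(1))
E
python3 -c "
from h import *
plan((615.5,140.5,120,.368),(615.5,140.5,42,.368))"
```

```text
t 1.2 eef [ 206.7 -536.5  256.3] rot [-3.142 -0.     0.368] w 85.8
-> (615.5, 140.5, 120, 0.368) [ 624.9 -484.8  136.3] [-0. -0. -0.]
-> (615.5, 140.5, 42, 0.368) [ 624.9 -484.8  214.3] [-0. -0. -0.]
```

>>> send_rows([
  {"x": 625, "y": -485, "z": 110, "gripper": 85},
  {"x": 625, "y": -485, "z": 110},
  {"x": 625, "y": -485, "z": 110},
  {"x": 625, "y": -485, "z": 110},
  {"x": 625, "y": -485, "z": 110},
  {"x": 625, "y": -485, "z": 110},
  {"x": 625, "y": -485, "z": 110},
  {"x": 625, "y": -485, "z": 110},
  {"x": 625, "y": -485, "z": 110},
  {"x": 625, "y": -485, "z": 110},
  {"x": 625, "y": -485, "z": 110},
  {"x": 625, "y": -485, "z": 110},
  {"x": 625, "y": -485, "z": 110},
  {"x": 625, "y": -485, "z": 110},
  {"x": 625, "y": -485, "z": 110},
  {"x": 625, "y": -485, "z": 110},
], squeeze=25)

```text
validation failed for argument at $.co...
```

```bash
python3 - <<'E'
from h import *
plan((615.5,140.5,42,.368))
im=get_image("scene")
a=im["color"][130:300,180:390]; cv2.imwrite("pics/s1.png",cv2.cvtColor(cv2.resize(a,None,fx=3.5,fy=3.5,interpolation=cv2.INTER_CUBIC),cv2.COLOR_RGB2BGR))
E
```

```text
t 1.2 eef [ 206.7 -536.5  256.3] rot [-3.142 -0.     0.368] w 85.8
-> (615.5, 140.5, 42, 0.368) [ 624.9 -484.8  214.3] [-0. -0. -0.]
```

View pics/s1.png

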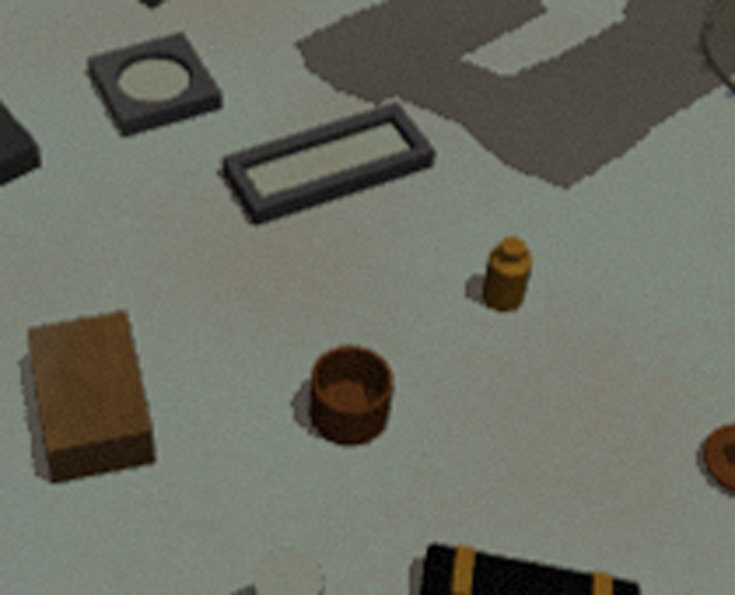

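The picture shows the jar at crop (350,395) and the flask at (507,280), with the arm not moved because the call was refused. Each row probably needs all its fields.

>>> send_rows([
  {"x": 625, "y": -485, "z": 110, "wx": 0, "wy": 0, "wz": 0, "gripper": 85},
  {"x": 625, "y": -485, "z": 110, "wx": 0, "wy": 0, "wz": 0, "gripper": 85},
  {"x": 625, "y": -485, "z": 110, "wx": 0, "wy": 0, "wz": 0, "gripper": 85},
  {"x": 625, "y": -485, "z": 110, "wx": 0, "wy": 0, "wz": 0, "gripper": 85},
  {"x": 625, "y": -485, "z": 110, "wx": 0, "wy": 0, "wz": 0, "gripper": 85},
  {"x": 625, "y": -485, "z": 110, "wx": 0, "wy": 0, "wz": 0, "gripper": 85},
  {"x": 625, "y": -485, "z": 110, "wx": 0, "wy": 0, "wz": 0, "gripper": 85},
  {"x": 625, "y": -485, "z": 110, "wx": 0, "wy": 0, "wz": 0, "gripper": 85},
  {"x": 625, "y": -485, "z": 110, "wx": 0, "wy": 0, "wz": 0, "gripper": 85},
  {"x": 625, "y": -485, "z": 110, "wx": 0, "wy": 0, "wz": 0, "gripper": 85},
  {"x": 625, "y": -485, "z": 110, "wx": 0, "wy": 0, "wz": 0, "gripper": 85},
  {"x": 625, "y": -485, "z": 110, "wx": 0, "wy": 0, "wz": 0, "gripper": 85},
  {"x": 625, "y": -485, "z": 110, "wx": 0, "wy": 0, "wz": 0, "gripper": 85},
  {"x": 625, "y": -485, "z": 110, "wx": 0, "wy": 0, "wz": 0, "gripper": 85},
  {"x": 625, "y": -485, "z": 110, "wx": 0, "wy": 0, "wz": 0, "gripper": 85},
  {"x": 625, "y": -485, "z": 110, "wx": 0, "wy": 0, "wz": 0, "gripper": 85},
], squeeze=25)

```text
t: 3.25
eef_pos: [615.4, 139.6, 146.7]
ee_rot: [3.141, -0.0, 0.366]
contact_force: [-0.1, -1.2, -0.1]
gripper_width: 85.0
gripper_force: 0.0
```

>>> send_rows([
  {"x": 0, "y": 0, "z": 40, "wx": 0, "wy": 0, "wz": 0, "gripper": 85},
  {"x": 0, "y": 0, "z": 70, "wx": 0, "wy": 0, "wz": 0, "gripper": 85},
  {"x": 0, "y": 0, "z": 90, "wx": 0, "wy": 0, "wz": 0, "gripper": 85},
  {"x": 0, "y": 0, "z": 104, "wx": 0, "wy": 0, "wz": 0, "gripper": 85},
  {"x": 0, "y": 0, "z": 104, "wx": 0, "wy": 0, "wz": 0, "gripper": 85},
  {"x": 0, "y": 0, "z": 104, "wx": 0, "wy": 0, "wz": 0, "gripper": 85},
  {"x": 0, "y": 0, "z": 104, "wx": 0, "wy": 0, "wz": 0, "gripper": 50},
  {"x": 0, "y": 0, "z": 104, "wx": 0, "wy": 0, "wz": 0, "gripper": 50},
  {"x": 0, "y": 0, "z": 104, "wx": 0, "wy": 0, "wz": 0, "gripper": 50},
  {"x": 0, "y": 0, "z": 104, "wx": 0, "wy": 0, "wz": 0, "gripper": 50},
  {"x": 0, "y": 0, "z": 104, "wx": 0, "wy": 0, "wz": 0, "gripper": 50},
  {"x": 0, "y": 0, "z": 104, "wx": 0, "wy": 0, "wz": 0, "gripper": 50},
], squeeze=25)

```text
t: 4.75
eef_pos: [616.4, 140.9, 43.6]
ee_rot: [3.141, -0.002, 0.368]
contact_force: [-1.0, 0.4, 6.6]
gripper_width: 58.9
gripper_force: 27.6
```

>>> send_rows([
  {"x": 0, "y": 0, "z": -10, "wx": 0, "wy": 0, "wz": 0, "gripper": 50},
  {"x": 0, "y": 0, "z": -35, "wx": 0, "wy": 0, "wz": 0, "gripper": 50},
  {"x": 0, "y": 0, "z": -70, "wx": 0, "wy": 0, "wz": 0, "gripper": 50},
  {"x": -20, "y": 45, "z": -70, "wx": 0, "wy": 0, "wz": 0, "gripper": 50},
  {"x": -40, "y": 90, "z": -70, "wx": 0, "wy": 0, "wz": 0, "gripper": 50},
  {"x": -61, "y": 135, "z": -70, "wx": 0, "wy": 0, "wz": 0, "gripper": 50},
  {"x": -82, "y": 180, "z": -70, "wx": 0, "wy": 0, "wz": 0, "gripper": 50},
  {"x": -103, "y": 225, "z": -70, "wx": 0, "wy": 0, "wz": 0, "gripper": 50},
  {"x": -124, "y": 270, "z": -70, "wx": 0, "wy": 0, "wz": 0, "gripper": 50},
  {"x": -145, "y": 315, "z": -70, "wx": 0, "wy": 0, "wz": 0, "gripper": 50},
  {"x": -158, "y": 345, "z": -70, "wx": 0, "wy": 0, "wz": 0, "gripper": 50},
  {"x": -163, "y": 355, "z": -70, "wx": 0, "wy": 0, "wz": 0, "gripper": 50},
  {"x": -163, "y": 355, "z": -70, "wx": 0, "wy": 0, "wz": 0, "gripper": 50},
  {"x": -163, "y": 355, "z": -60, "wx": 0, "wy": 0, "wz": 0, "gripper": 50},
  {"x": -163, "y": 355, "z": -50, "wx": 0, "wy": 0, "wz": 0, "gripper": 50},
  {"x": -163, "y": 355, "z": -40, "wx": 0, "wy": 0, "wz": 0, "gripper": 50},
  {"x": -163, "y": 355, "z": -40, "wx": 0, "wy": 0, "wz": 0, "gripper": 50},
  {"x": -163, "y": 355, "z": -40, "wx": 0, "wy": 0, "wz": 0, "gripper": 50},
])

```text
t: 7.0
eef_pos: [591.3, -249.1, 82.4]
ee_rot: [3.141, -0.0, 0.368]
contact_force: [-0.1, -0.0, -0.1]
gripper_width: 59.4
gripper_force: 27.4
```

```bash
python3 - <<'E'
from h import *
plan((591,-249.3,52,.368))
im=get_image("scene")
a=im["color"][80:230,150:340]; cv2.imwrite("pics/s2.png",cv2.cvtColor(cv2.resize(a,None,fx=4,fy=4,interpolation=cv2.INTER_CUBIC),cv2.COLOR_RGB2BGR))
E
```

```text
t 7.0 eef [ 591.3 -249.1   82.4] rot [ 3.141 -0.     0.368] w 59.4
-> (591, -249.3, 52, 0.368) [-0.3  0.1 30.4] [ 0. -0. -0.]
```

View pics/s2.png

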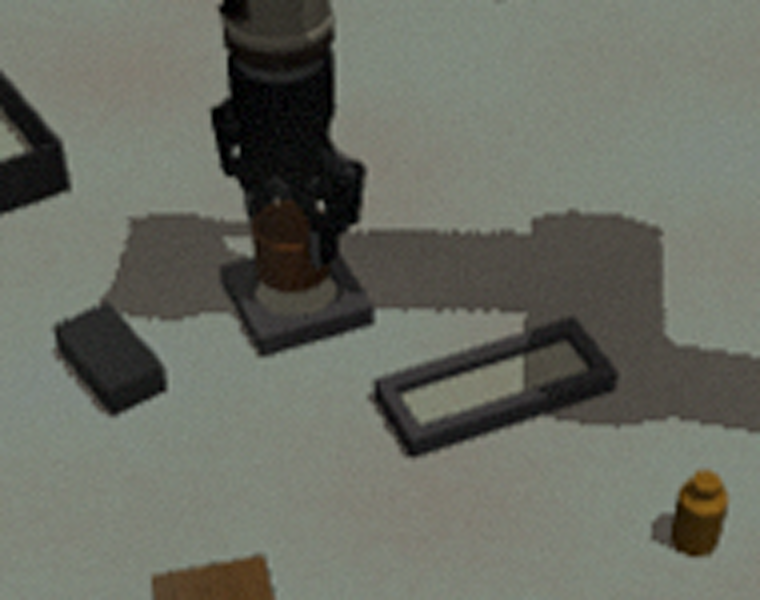

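>>> send_rows([
  {"x": 0, "y": 0, "z": 8, "wx": 0, "wy": 0, "wz": 0, "gripper": 50},
  {"x": 0, "y": 0, "z": 16, "wx": 0, "wy": 0, "wz": 0, "gripper": 50},
  {"x": 0, "y": 0, "z": 21, "wx": 0, "wy": 0, "wz": 0, "gripper": 50},
  {"x": 0, "y": 0, "z": 24, "wx": 0, "wy": 0, "wz": 0, "gripper": 50},
  {"x": 0, "y": 0, "z": 26, "wx": 0, "wy": 0, "wz": 0, "gripper": 50},
  {"x": 0, "y": 0, "z": 27, "wx": 0, "wy": 0, "wz": 0, "gripper": 50},
  {"x": 0, "y": 0, "z": 27, "wx": 0, "wy": 0, "wz": 0, "gripper": 50},
])

```text
t: 7.92
eef_pos: [591.2, -249.2, 55.4]
ee_rot: [3.141, -0.0, 0.368]
contact_force: [0.3, 0.2, -1.5]
gripper_width: 58.9
gripper_force: 27.4
```

>>> send_rows([
  {"x": 0, "y": 0, "z": 1, "wx": 0, "wy": 0, "wz": 0, "gripper": 50},
  {"x": 0, "y": 0, "z": 2, "wx": 0, "wy": 0, "wz": 0, "gripper": 50},
  {"x": 0, "y": 0, "z": 2.5, "wx": 0, "wy": 0, "wz": 0, "gripper": 50},
  {"x": 0, "y": 0, "z": 2.5, "wx": 0, "wy": 0, "wz": 0, "gripper": 50},
])

```text
t: 8.43
eef_pos: [591.2, -249.2, 53.7]
ee_rot: [3.141, 0.0, 0.368]
contact_force: [-3.1, 1.7, 5.9]
gripper_width: 58.8
gripper_force: 27.9
```

Contact comes at the expected floor height, so I release and rise.

>>> send_rows([
  {"x": 0, "y": 0, "z": 2, "wx": 0, "wy": 0, "wz": 0, "gripper": 66},
  {"x": 0, "y": 0, "z": 2, "wx": 0, "wy": 0, "wz": 0, "gripper": 75},
  {"x": 0, "y": 0, "z": 2, "wx": 0, "wy": 0, "wz": 0, "gripper": 85},
  {"x": 0, "y": 0, "z": 2, "wx": 0, "wy": 0, "wz": 0, "gripper": 85},
  {"x": 0, "y": 0, "z": 2, "wx": 0, "wy": 0, "wz": 0, "gripper": 85},
  {"x": 0, "y": 0, "z": -10, "wx": 0, "wy": 0, "wz": 0, "gripper": 85},
  {"x": 0, "y": 0, "z": -30, "wx": 0, "wy": 0, "wz": 0, "gripper": 85},
  {"x": 0, "y": 0, "z": -60, "wx": 0, "wy": 0, "wz": 0, "gripper": 85},
  {"x": 0, "y": 0, "z": -100, "wx": 0, "wy": 0, "wz": 0, "gripper": 85},
  {"x": 0, "y": 0, "z": -100, "wx": 0, "wy": 0, "wz": 0, "gripper": 85},
])

```text
t: 9.68
eef_pos: [593.9, -250.9, 159.4]
ee_rot: [3.133, -0.006, 0.368]
contact_force: [0.3, 0.4, 0.4]
gripper_width: 84.8
gripper_force: 0.0
```

```bash
python3 - <<'E'
from h import *
plan((386,317,150,.368),(386,317,37,.368))
E
```

```text
t 9.675 eef [ 593.9 -250.9  159.4] rot [ 3.133 -0.006  0.368] w 84.8
-> (386, 317, 150, 0.368) [  10.2 -604.8    4.2] [ 0.5 -0.4 -0. ]
-> (386, 317, 37, 0.368) [   9.5 -605.8  117.1] [ 0.5 -0.4 -0. ]
```

>>> send_rows([
  {"x": 12, "y": -602, "z": 0, "wx": 0, "wy": 0, "wz": 0, "gripper": 60},
  {"x": 12, "y": -602, "z": 0, "wx": 0, "wy": 0, "wz": 0, "gripper": 60},
  {"x": 12, "y": -602, "z": 0, "wx": 0, "wy": 0, "wz": 0, "gripper": 60},
  {"x": 12, "y": -602, "z": 0, "wx": 0, "wy": 0, "wz": 0, "gripper": 60},
  {"x": 12, "y": -602, "z": 0, "wx": 0, "wy": 0, "wz": 0, "gripper": 60},
  {"x": 12, "y": -602, "z": 0, "wx": 0, "wy": 0, "wz": 0, "gripper": 60},
  {"x": 12, "y": -602, "z": 0, "wx": 0, "wy": 0, "wz": 0, "gripper": 60},
  {"x": 12, "y": -602, "z": 0, "wx": 0, "wy": 0, "wz": 0, "gripper": 60},
  {"x": 12, "y": -602, "z": 0, "wx": 0, "wy": 0, "wz": 0, "gripper": 60},
  {"x": 12, "y": -602, "z": 0, "wx": 0, "wy": 0, "wz": 0, "gripper": 60},
  {"x": 12, "y": -602, "z": 0, "wx": 0, "wy": 0, "wz": 0, "gripper": 60},
  {"x": 12, "y": -602, "z": 0, "wx": 0, "wy": 0, "wz": 0, "gripper": 60},
  {"x": 12, "y": -602, "z": 0, "wx": 0, "wy": 0, "wz": 0, "gripper": 60},
  {"x": 12, "y": -602, "z": 0, "wx": 0, "wy": 0, "wz": 0, "gripper": 60},
  {"x": 12, "y": -602, "z": 40, "wx": 0, "wy": 0, "wz": 0, "gripper": 60},
  {"x": 12, "y": -602, "z": 80, "wx": 0, "wy": 0, "wz": 0, "gripper": 60},
  {"x": 12, "y": -602, "z": 80, "wx": 0, "wy": 0, "wz": 0, "gripper": 60},
  {"x": 12, "y": -602, "z": 80, "wx": 0, "wy": 0, "wz": 0, "gripper": 60},
])

```text
t: 11.92
eef_pos: [386.9, 317.1, 74.2]
ee_rot: [-3.141, -0.002, 0.367]
contact_force: [-0.4, -0.3, -1.0]
gripper_width: 59.7
gripper_force: 0.0
```

```bash
python3 - <<'E'
from h import *
plan((386,317,37,.368))
top=get_image("top"); im=get_image("scene")
g,r,k=fit(top,np.r_[cyl(30,10),cyl(30,55)],(320,187),"sat",half=20); print("jar",g,r)
g,r,k=fit(im,np.r_[cyl(30,20),cyl(30,55)],(226,145),"sat",half=20); print("jar sc",g,r)
K=im["color"][210:320,330:460]; T=top["color"][160:215,285:355]
o=np.hstack([cv2.resize(K,(465,393),interpolation=2),cv2.resize(T,(335,263),interpolation=2)[:,:] if 0 else cv2.copyMakeBorder(cv2.resize(T,(335,263),interpolation=2),0,130,0,0,0)])
cv2.imwrite("pics/s3.png",cv2.cvtColor(o,cv2.COLOR_RGB2BGR))
E
```

```text
t 11.925 eef [386.9 317.1  74.2] rot [-3.141e+00 -2.000e-03  3.670e-01] w 59.7
-> (386, 317, 37, 0.368) [-1.  -0.2 37.2] [-0.  -0.1 -0. ]
jar [ 593.40739136 -252.04137191] 0.7882152848308195
jar sc [ 592.4183111  -248.17691269] 0.9820767034472039
```

View pics/s3.png

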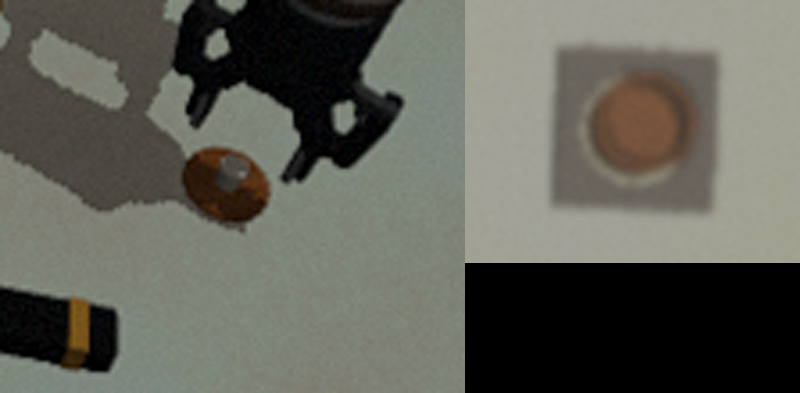

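The gripper straddles the knob (crop (233,170)) and the jar sits inside its recess. I'll grip the lid.

>>> send_rows([
  {"x": 0, "y": 0, "z": 15, "wx": 0, "wy": 0, "wz": 0, "gripper": 50},
  {"x": 0, "y": 0, "z": 28, "wx": 0, "wy": 0, "wz": 0, "gripper": 40},
  {"x": 0, "y": 0, "z": 35, "wx": 0, "wy": 0, "wz": 0, "gripper": 40},
  {"x": 0, "y": 0, "z": 35, "wx": 0, "wy": 0, "wz": 0, "gripper": 40},
  {"x": 0, "y": 0, "z": 35, "wx": 0, "wy": 0, "wz": 0, "gripper": 25},
  {"x": 0, "y": 0, "z": 35, "wx": 0, "wy": 0, "wz": 0, "gripper": 12},
  {"x": 0, "y": 0, "z": 35, "wx": 0, "wy": 0, "wz": 0, "gripper": 12},
  {"x": 0, "y": 0, "z": 35, "wx": 0, "wy": 0, "wz": 0, "gripper": 12},
  {"x": 0, "y": 0, "z": 35, "wx": 0, "wy": 0, "wz": 0, "gripper": 12},
  {"x": 0, "y": 0, "z": 35, "wx": 0, "wy": 0, "wz": 0, "gripper": 12},
  {"x": 0, "y": 0, "z": 35, "wx": 0, "wy": 0, "wz": 0, "gripper": 12},
])

```text
t: 13.4
eef_pos: [386.2, 317.1, 38.2]
ee_rot: [-3.142, -0.001, 0.368]
contact_force: [1.0, 0.1, 4.1]
gripper_width: 18.0
gripper_force: 24.6
```

>>> send_rows([
  {"x": 0, "y": 0, "z": -8, "wx": 0, "wy": 0, "wz": 0, "gripper": 12},
  {"x": 0, "y": 0, "z": -30, "wx": 0, "wy": 0, "wz": 0, "gripper": 12},
  {"x": 0, "y": 0, "z": -60, "wx": 0, "wy": 0, "wz": 0, "gripper": 12},
  {"x": 0, "y": 0, "z": -90, "wx": 0, "wy": 0, "wz": 0, "gripper": 12},
  {"x": 0, "y": 0, "z": -90, "wx": 0, "wy": 0, "wz": 0, "gripper": 12},
  {"x": 0, "y": 0, "z": -90, "wx": 0, "wy": 0, "wz": 0, "gripper": 12},
])

```text
t: 14.15
eef_pos: [385.0, 316.5, 126.8]
ee_rot: [3.141, 0.002, 0.368]
contact_force: [-0.3, -0.0, -0.4]
gripper_width: 18.1
gripper_force: 24.5
```

```bash
python3 - <<'E'
from h import *
plan((592,-250,130,.368))
im=get_image("scene")
K=im["color"][170:290,320:470]
cv2.imwrite("pics/s4.png",cv2.cvtColor(cv2.resize(K,None,fx=4,fy=4,interpolation=2),cv2.COLOR_RGB2BGR))
E
```

```text
t 14.15 eef [385.  316.5 126.8] rot [3.141e+00 2.000e-03 3.680e-01] w 18.1
-> (592, -250, 130, 0.368) [-10.6 603.1  -3.1] [ 0.   0.1 -0. ]
```

View pics/s4.png

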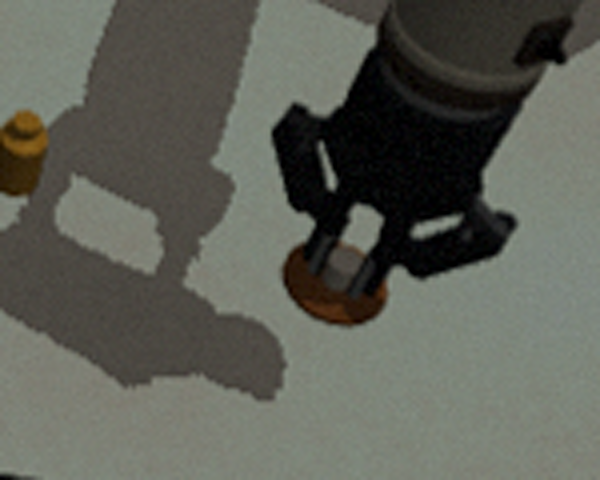

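The lid hangs level between the fingers, with its disc at crop (335,285). I'll measure its offset in the hand.

```bash
python3 - <<'E'
from h import *
im=get_image("scene"); e=sense()["eef_pos"]; b=e[2]-38.2
pts=np.r_[cyl(30,b+6),cyl(30,b+10)]
px=(320+335/4,170+285/4)
k=cv2.convexHull(mask(im,px,"sat",20)); c=cen(k); g=e[:2].copy()
for _ in range(6): g=g+world(im,c,b+8)[:2]-world(im,cen(hull(im,pts,*g)),b+8)[:2]
print(e,g,g-e[:2],cv2.contourArea(k)/cv2.contourArea(hull(im,pts,*g)))
print(cv2.boundingRect(k.astype(np.float32)),cv2.boundingRect(hull(im,pts,*g)), cv2.boundingRect(hull(im,pts,*e[:2])))
E
```

```text
[384.72733597 316.39244045 126.26575073] [377.15254467 306.73508397] [-7.5747913  -9.65735648] 1.315258146732725
(390, 220, 27, 31) (389, 225, 27, 23) (389, 229, 28, 23)
```

Mask bounds (apart from the fingers) agree with a lid centred under the TCP within about 1 px. Carrying it to the jar.

>>> send_rows([
  {"x": -1, "y": 25, "z": 0, "wx": 0, "wy": 0, "wz": 0, "gripper": 12},
  {"x": -2, "y": 70, "z": 0, "wx": 0, "wy": 0, "wz": 0, "gripper": 12},
  {"x": -3, "y": 120, "z": 0, "wx": 0, "wy": 0, "wz": 0, "gripper": 12},
  {"x": -4, "y": 170, "z": 0, "wx": 0, "wy": 0, "wz": 0, "gripper": 12},
  {"x": -5, "y": 220, "z": 0, "wx": 0, "wy": 0, "wz": 0, "gripper": 12},
  {"x": -6, "y": 270, "z": 0, "wx": 0, "wy": 0, "wz": 0, "gripper": 12},
  {"x": -7, "y": 320, "z": 0, "wx": 0, "wy": 0, "wz": 0, "gripper": 12},
  {"x": -8, "y": 370, "z": 0, "wx": 0, "wy": 0, "wz": 0, "gripper": 12},
  {"x": -9, "y": 420, "z": 0, "wx": 0, "wy": 0, "wz": 0, "gripper": 12},
  {"x": -10, "y": 470, "z": 0, "wx": 0, "wy": 0, "wz": 0, "gripper": 12},
  {"x": -11, "y": 520, "z": 0, "wx": 0, "wy": 0, "wz": 0, "gripper": 12},
  {"x": -11, "y": 565, "z": 0, "wx": 0, "wy": 0, "wz": 0, "gripper": 12},
  {"x": -11, "y": 592, "z": 0, "wx": 0, "wy": 0, "wz": 0, "gripper": 12},
  {"x": -11, "y": 602.5, "z": 0, "wx": 0, "wy": 0, "wz": 0, "gripper": 12},
  {"x": -11, "y": 602.5, "z": 8, "wx": 0, "wy": 0, "wz": 0, "gripper": 12},
  {"x": -11, "y": 602.5, "z": 18, "wx": 0, "wy": 0, "wz": 0, "gripper": 12},
  {"x": -11, "y": 602.5, "z": 24, "wx": 0, "wy": 0, "wz": 0, "gripper": 12},
  {"x": -11, "y": 602.5, "z": 24, "wx": 0, "wy": 0, "wz": 0, "gripper": 12},
  {"x": -11, "y": 602.5, "z": 24, "wx": 0, "wy": 0, "wz": 0, "gripper": 12},
])

```text
t: 16.62
eef_pos: [592.4, -249.0, 104.1]
ee_rot: [3.141, -0.0, 0.368]
contact_force: [0.5, 0.4, 0.7]
gripper_width: 17.7
gripper_force: 24.5
```

```bash
python3 - <<'E'
from h import *
plan((592,-250,88,.368))
im=get_image("scene"); e=sense()["eef_pos"]; b=e[2]-38.2
K=im["color"][95:185,170:280].copy(); K=cv2.resize(K,None,fx=6,fy=6,interpolation=2)
def dr(pts,x,y,c):
    q=((hull(im,pts,x,y).reshape(-1,2)-[170,95]+.5)*6).astype(np.int32); cv2.polylines(K,[q],True,c,1)
dr(np.r_[cyl(30,b+6),cyl(30,b+10)],e[0],e[1],(0,255,0)); dr(np.r_[cyl(30,10),cyl(30,55)],592,-250,(255,255,0)); 
cv2.imwrite("pics/s5.png",cv2.cvtColor(K,cv2.COLOR_RGB2BGR))
E
```

```text
t 16.625 eef [ 592.4 -249.   104.1] rot [ 3.141 -0.     0.368] w 17.7
-> (592, -250, 88, 0.368) [-0.7  0.8 16.1] [ 0. -0.  0.]
```

View pics/s5.png

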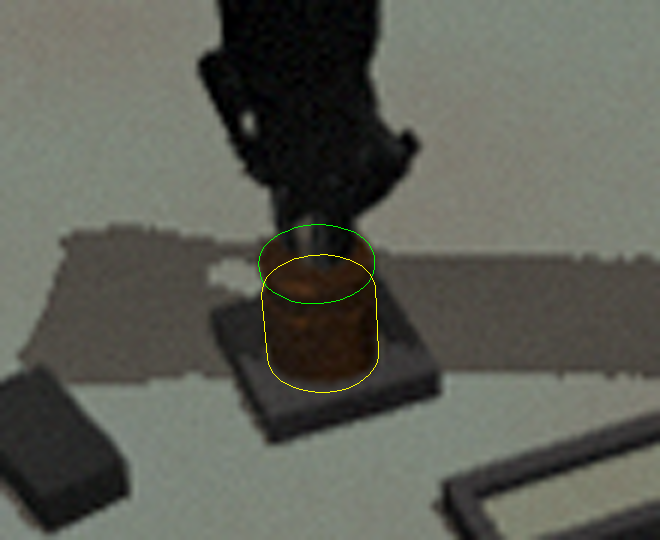

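Overlay agrees: the jar (yellow, centre (320,325)) and the lid (green, (317,263)) share an axis. Lowering.

>>> send_rows([
  {"x": 0, "y": 0, "z": 4, "wx": 0, "wy": 0, "wz": 0, "gripper": 12},
  {"x": 0, "y": 0, "z": 7, "wx": 0, "wy": 0, "wz": 0, "gripper": 12},
  {"x": 0, "y": 0, "z": 9, "wx": 0, "wy": 0, "wz": 0, "gripper": 12},
  {"x": 0, "y": 0, "z": 11, "wx": 0, "wy": 0, "wz": 0, "gripper": 12},
  {"x": 0, "y": 0, "z": 13, "wx": 0, "wy": 0, "wz": 0, "gripper": 12},
  {"x": 0, "y": 0, "z": 14.5, "wx": 0, "wy": 0, "wz": 0, "gripper": 12},
  {"x": 0, "y": 0, "z": 14.5, "wx": 0, "wy": 0, "wz": 0, "gripper": 12},
])

```text
t: 17.55
eef_pos: [592.1, -249.2, 89.1]
ee_rot: [-3.141, 0.0, 0.368]
contact_force: [-0.0, -0.1, -0.6]
gripper_width: 17.7
gripper_force: 24.5
```

>>> send_rows([
  {"x": 0, "y": 0, "z": 1, "wx": 0, "wy": 0, "wz": 0, "gripper": 12},
  {"x": 0, "y": 0, "z": 2, "wx": 0, "wy": 0, "wz": 0, "gripper": 12},
  {"x": 0, "y": 0, "z": 2.5, "wx": 0, "wy": 0, "wz": 0, "gripper": 12},
  {"x": 0, "y": 0, "z": 2.5, "wx": 0, "wy": 0, "wz": 0, "gripper": 12},
])

```text
t: 18.05
eef_pos: [592.3, -249.3, 87.3]
ee_rot: [3.141, -0.0, 0.368]
contact_force: [-1.2, 0.8, 3.8]
gripper_width: 18.2
gripper_force: 24.7
```

Contact at 87.3, against 87.2 expected at home. I release and rise.

>>> send_rows([
  {"x": 0, "y": 0, "z": 0, "wx": 0, "wy": 0, "wz": 0, "gripper": 24},
  {"x": 0, "y": 0, "z": 0, "wx": 0, "wy": 0, "wz": 0, "gripper": 40},
  {"x": 0, "y": 0, "z": 0, "wx": 0, "wy": 0, "wz": 0, "gripper": 50},
  {"x": 0, "y": 0, "z": 0, "wx": 0, "wy": 0, "wz": 0, "gripper": 50},
  {"x": 0, "y": 0, "z": -20, "wx": 0, "wy": 0, "wz": 0, "gripper": 50},
  {"x": 0, "y": 0, "z": -50, "wx": 0, "wy": 0, "wz": 0, "gripper": 60},
  {"x": 0, "y": 0, "z": -80, "wx": 0, "wy": 0, "wz": 0, "gripper": 60},
  {"x": 0, "y": 0, "z": -80, "wx": 0, "wy": 0, "wz": 0, "gripper": 60},
  {"x": 0, "y": 0, "z": -80, "wx": 0, "wy": 0, "wz": 0, "gripper": 60},
])

```text
t: 19.18
eef_pos: [592.0, -249.1, 166.8]
ee_rot: [-3.141, 0.0, 0.368]
contact_force: [0.6, 0.2, -0.8]
gripper_width: 60.0
gripper_force: 0.0
```

```bash
python3 - <<'E'
from h import *
plan((447.4,104.8,150,.368),(447.4,104.8,42,.368))
E
```

```text
t 19.175 eef [ 592.  -249.1  166.8] rot [-3.141  0.     0.368] w 60.0
-> (447.4, 104.8, 150, 0.368) [  -7.7 -382.2   16.9] [-0.  0. -0.]
-> (447.4, 104.8, 42, 0.368) [  -7.7 -382.2  124.9] [-0.  0. -0.]
```

>>> send_rows([
  {"x": -7.5, "y": -382, "z": 17, "wx": 0, "wy": 0, "wz": 0, "gripper": 70},
  {"x": -7.5, "y": -382, "z": 17, "wx": 0, "wy": 0, "wz": 0, "gripper": 70},
  {"x": -7.5, "y": -382, "z": 17, "wx": 0, "wy": 0, "wz": 0, "gripper": 70},
  {"x": -7.5, "y": -382, "z": 17, "wx": 0, "wy": 0, "wz": 0, "gripper": 70},
  {"x": -7.5, "y": -382, "z": 17, "wx": 0, "wy": 0, "wz": 0, "gripper": 70},
  {"x": -7.5, "y": -382, "z": 17, "wx": 0, "wy": 0, "wz": 0, "gripper": 70},
  {"x": -7.5, "y": -382, "z": 17, "wx": 0, "wy": 0, "wz": 0, "gripper": 70},
  {"x": -7.5, "y": -382, "z": 17, "wx": 0, "wy": 0, "wz": 0, "gripper": 70},
  {"x": -7.5, "y": -382, "z": 17, "wx": 0, "wy": 0, "wz": 0, "gripper": 70},
  {"x": -7.5, "y": -382, "z": 55, "wx": 0, "wy": 0, "wz": 0, "gripper": 70},
  {"x": -7.5, "y": -382, "z": 90, "wx": 0, "wy": 0, "wz": 0, "gripper": 70},
  {"x": -7.5, "y": -382, "z": 112, "wx": 0, "wy": 0, "wz": 0, "gripper": 60},
  {"x": -7.5, "y": -382, "z": 125, "wx": 0, "wy": 0, "wz": 0, "gripper": 55},
  {"x": -7.5, "y": -382, "z": 125, "wx": 0, "wy": 0, "wz": 0, "gripper": 45},
  {"x": -7.5, "y": -382, "z": 125, "wx": 0, "wy": 0, "wz": 0, "gripper": 26},
  {"x": -7.5, "y": -382, "z": 125, "wx": 0, "wy": 0, "wz": 0, "gripper": 26},
  {"x": -7.5, "y": -382, "z": 125, "wx": 0, "wy": 0, "wz": 0, "gripper": 26},
  {"x": -7.5, "y": -382, "z": 125, "wx": 0, "wy": 0, "wz": 0, "gripper": 26},
  {"x": -7.5, "y": -382, "z": 125, "wx": 0, "wy": 0, "wz": 0, "gripper": 26},
])

```text
t: 21.55
eef_pos: [448.6, 104.5, 42.6]
ee_rot: [3.141, -0.001, 0.368]
contact_force: [-1.1, -1.7, 5.1]
gripper_width: 33.1
gripper_force: 25.7
```

>>> send_rows([
  {"x": 0, "y": 0, "z": -10, "wx": 0, "wy": 0, "wz": 0, "gripper": 26},
  {"x": 0, "y": 0, "z": -40, "wx": 0, "wy": 0, "wz": 0, "gripper": 26},
  {"x": 0, "y": 0, "z": -80, "wx": 0, "wy": 0, "wz": 0, "gripper": 26},
  {"x": -12, "y": 50, "z": -80, "wx": 0, "wy": 0, "wz": 0, "gripper": 26},
  {"x": -24, "y": 100, "z": -80, "wx": 0, "wy": 0, "wz": 0, "gripper": 26},
  {"x": -36, "y": 150, "z": -80, "wx": 0, "wy": 0, "wz": 0, "gripper": 26},
  {"x": -48, "y": 200, "z": -80, "wx": 0, "wy": 0, "wz": 0, "gripper": 26},
  {"x": -60, "y": 250, "z": -80, "wx": 0, "wy": 0, "wz": 0, "gripper": 26},
  {"x": -72, "y": 300, "z": -80, "wx": 0, "wy": 0, "wz": 0, "gripper": 26},
  {"x": -84, "y": 350, "z": -80, "wx": 0, "wy": 0, "wz": 0, "gripper": 26},
  {"x": -96, "y": 400, "z": -80, "wx": 0, "wy": 0, "wz": 0, "gripper": 26},
  {"x": -107, "y": 450, "z": -80, "wx": 0, "wy": 0, "wz": 0, "gripper": 26},
  {"x": -115, "y": 485, "z": -80, "wx": 0, "wy": 0, "wz": 0, "gripper": 26},
  {"x": -117, "y": 500, "z": -80, "wx": 0, "wy": 0, "wz": 0, "gripper": 26},
  {"x": -117, "y": 500, "z": -70, "wx": 0, "wy": 0, "wz": 0, "gripper": 26},
  {"x": -117, "y": 500, "z": -55, "wx": 0, "wy": 0, "wz": 0, "gripper": 26},
  {"x": -117, "y": 500, "z": -40, "wx": 0, "wy": 0, "wz": 0, "gripper": 26},
  {"x": -117, "y": 500, "z": -40, "wx": 0, "wy": 0, "wz": 0, "gripper": 26},
  {"x": -117, "y": 500, "z": -40, "wx": 0, "wy": 0, "wz": 0, "gripper": 26},
])

```text
t: 23.92
eef_pos: [518.6, -403.9, 81.9]
ee_rot: [3.142, -0.0, 0.368]
contact_force: [0.6, -0.4, -1.7]
gripper_width: 33.3
gripper_force: 25.4
```

```bash
python3 - <<'E'
from h import *
plan((518,-404.5,52.6,.368))
im=get_image("scene"); e=sense()["eef_pos"]; b=e[2]-42.6
X,Y,f=165,60,6
K=cv2.resize(im["color"][Y:Y+95,X:X+110],None,fx=f,fy=f,interpolation=2)
def dr(pts,x,y,c):
    q=((hull(im,pts,x,y).reshape(-1,2)-[X,Y]+.5)*f).astype(np.int32); cv2.polylines(K,[q],True,c,1)
dr(np.r_[cyl(17,b),cyl(17,b+46)],e[0],e[1],(0,255,0)); dr(cyl(22,20),518,-404.5,(255,255,0)); dr(np.r_[cyl(30,55),cyl(30,59)],592,-249.5,(255,0,255))
cv2.imwrite("pics/s6.png",cv2.cvtColor(K,cv2.COLOR_RGB2BGR))
E
```

```text
t 23.925 eef [ 518.6 -403.9   81.9] rot [ 3.142 -0.     0.368] w 33.3
-> (518, -404.5, 52.6, 0.368) [-0.8  0.4 29.3] [ 0. -0.  0.]
```

View pics/s6.png

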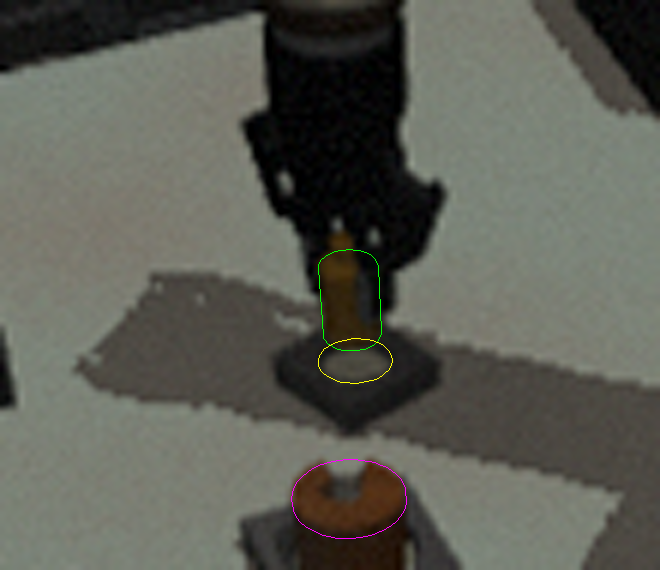

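Flask (green) hangs over its recess (yellow, (355,361)), and the lid sits on the jar as modelled (magenta). Lowering.

>>> send_rows([
  {"x": -0.5, "y": 0, "z": 8, "wx": 0, "wy": 0, "wz": 0, "gripper": 26},
  {"x": -0.5, "y": 0, "z": 15, "wx": 0, "wy": 0, "wz": 0, "gripper": 26},
  {"x": -0.5, "y": 0, "z": 19, "wx": 0, "wy": 0, "wz": 0, "gripper": 26},
  {"x": -0.5, "y": 0, "z": 22, "wx": 0, "wy": 0, "wz": 0, "gripper": 26},
  {"x": -0.5, "y": 0, "z": 25, "wx": 0, "wy": 0, "wz": 0, "gripper": 26},
  {"x": -0.5, "y": 0, "z": 27, "wx": 0, "wy": 0, "wz": 0, "gripper": 26},
  {"x": -0.5, "y": 0, "z": 27, "wx": 0, "wy": 0, "wz": 0, "gripper": 26},
])

```text
t: 24.85
eef_pos: [517.9, -404.2, 54.7]
ee_rot: [-3.141, 0.0, 0.368]
contact_force: [0.2, -0.4, -1.8]
gripper_width: 32.8
gripper_force: 25.5
```

>>> send_rows([
  {"x": 0, "y": 0, "z": 1, "wx": 0, "wy": 0, "wz": 0, "gripper": 26},
  {"x": 0, "y": 0, "z": 2, "wx": 0, "wy": 0, "wz": 0, "gripper": 26},
  {"x": 0, "y": 0, "z": 2.5, "wx": 0, "wy": 0, "wz": 0, "gripper": 26},
  {"x": 0, "y": 0, "z": 2.5, "wx": 0, "wy": 0, "wz": 0, "gripper": 26},
])

```text
t: 25.35
eef_pos: [518.0, -404.3, 52.6]
ee_rot: [3.142, 0.0, 0.368]
contact_force: [-1.3, 0.9, 1.9]
gripper_width: 33.4
gripper_force: 25.7
```

>>> send_rows([
  {"x": 0, "y": 0, "z": 0, "wx": 0, "wy": 0, "wz": 0, "gripper": 40},
  {"x": 0, "y": 0, "z": 0, "wx": 0, "wy": 0, "wz": 0, "gripper": 50},
  {"x": 0, "y": 0, "z": 0, "wx": 0, "wy": 0, "wz": 0, "gripper": 60},
  {"x": 0, "y": 0, "z": 0, "wx": 0, "wy": 0, "wz": 0, "gripper": 60},
  {"x": 0, "y": 0, "z": -20, "wx": 0, "wy": 0, "wz": 0, "gripper": 60},
  {"x": 0, "y": 0, "z": -60, "wx": 0, "wy": 0, "wz": 0, "gripper": 60},
  {"x": 0, "y": 0, "z": -110, "wx": 0, "wy": 0, "wz": 0, "gripper": 60},
  {"x": 0, "y": 0, "z": -110, "wx": 0, "wy": 0, "wz": 0, "gripper": 60},
  {"x": 0, "y": 0, "z": -110, "wx": 0, "wy": 0, "wz": 0, "gripper": 60},
])

```text
t: 26.48
eef_pos: [518.0, -404.3, 163.1]
ee_rot: [3.141, -0.0, 0.368]
contact_force: [-0.4, -0.1, -0.6]
gripper_width: 59.8
gripper_force: 0.0
```

```bash
python3 - <<'E'
from h import *
plan((590,327,120,2.433))
top=get_image("top"); p,kd=M["case"]
for y in(2.433,):
    g,r,k=fit(top,p,(121,192),"dark",y,half=35); print("top",g,r,yawof(top,k,25))
im=get_image("scene"); k=mask(im,(332,299),"dark",45); print(cv2.contourArea(k))
g,r,k=fit(im,p,(332,299),"dark",2.433); print("scene",g,r)
E
```

```text
t 26.475 eef [ 518.  -404.3  163.1] rot [ 3.141 -0.     0.368] w 59.8
-> (590, 327, 120, 2.433) [ 330.1 -656.5   42.6] [   0.     0.  -118.3]
top [590.52672625 327.10945998] 0.8268817591283086 (np.float32(2.4366875), array([ 38., 140.]))
1221.15625
scene [592.13040092 327.52295771] 0.9825926869831801
```

>>> send_rows([
  {"x": 331, "y": -656.5, "z": 20, "wx": 0, "wy": 0, "wz": -118.5, "gripper": 70},
  {"x": 331, "y": -656.5, "z": 20, "wx": 0, "wy": 0, "wz": -118.5, "gripper": 70},
  {"x": 331, "y": -656.5, "z": 20, "wx": 0, "wy": 0, "wz": -118.5, "gripper": 70},
  {"x": 331, "y": -656.5, "z": 20, "wx": 0, "wy": 0, "wz": -118.5, "gripper": 70},
  {"x": 331, "y": -656.5, "z": 20, "wx": 0, "wy": 0, "wz": -118.5, "gripper": 70},
  {"x": 331, "y": -656.5, "z": 20, "wx": 0, "wy": 0, "wz": -118.5, "gripper": 70},
  {"x": 331, "y": -656.5, "z": 20, "wx": 0, "wy": 0, "wz": -118.5, "gripper": 70},
  {"x": 331, "y": -656.5, "z": 20, "wx": 0, "wy": 0, "wz": -118.5, "gripper": 70},
  {"x": 331, "y": -656.5, "z": 20, "wx": 0, "wy": 0, "wz": -118.5, "gripper": 70},
  {"x": 331, "y": -656.5, "z": 20, "wx": 0, "wy": 0, "wz": -118.5, "gripper": 70},
  {"x": 331, "y": -656.5, "z": 20, "wx": 0, "wy": 0, "wz": -118.5, "gripper": 70},
  {"x": 331, "y": -656.5, "z": 20, "wx": 0, "wy": 0, "wz": -118.5, "gripper": 70},
  {"x": 331, "y": -656.5, "z": 20, "wx": 0, "wy": 0, "wz": -118.5, "gripper": 70},
  {"x": 331, "y": -656.5, "z": 20, "wx": 0, "wy": 0, "wz": -118.5, "gripper": 70},
  {"x": 331, "y": -656.5, "z": 20, "wx": 0, "wy": 0, "wz": -118.5, "gripper": 70},
  {"x": 331, "y": -656.5, "z": 20, "wx": 0, "wy": 0, "wz": -118.5, "gripper": 70},
  {"x": 331, "y": -656.5, "z": 20, "wx": 0, "wy": 0, "wz": -118.5, "gripper": 70},
  {"x": 331, "y": -656.5, "z": 20, "wx": 0, "wy": 0, "wz": -118.5, "gripper": 70},
])

```text
t: 28.82
eef_pos: [590.9, 327.0, 142.5]
ee_rot: [3.141, 0.0, 2.436]
contact_force: [-0.3, 0.1, 0.6]
gripper_width: 70.0
gripper_force: 0.0
```

```bash
python3 - <<'E'
from h import *
plan((591,327.3,37,2.434))
E
```

```text
t 28.825 eef [590.9 327.  142.5] rot [3.141 0.    2.436] w 70.0
-> (591, 327.3, 37, 2.434) [1.000e-01 2.000e-01 1.055e+02] [0.  0.  0.1]
```

>>> send_rows([
  {"x": 0, "y": 0, "z": 40, "wx": 0, "wy": 0, "wz": 0, "gripper": 70},
  {"x": 0, "y": 0, "z": 75, "wx": 0, "wy": 0, "wz": 0, "gripper": 65},
  {"x": 0, "y": 0, "z": 95, "wx": 0, "wy": 0, "wz": 0, "gripper": 60},
  {"x": 0, "y": 0, "z": 106, "wx": 0, "wy": 0, "wz": 0, "gripper": 55},
  {"x": 0, "y": 0, "z": 106, "wx": 0, "wy": 0, "wz": 0, "gripper": 50},
  {"x": 0, "y": 0, "z": 106, "wx": 0, "wy": 0, "wz": 0, "gripper": 40},
  {"x": 0, "y": 0, "z": 106, "wx": 0, "wy": 0, "wz": 0, "gripper": 26},
  {"x": 0, "y": 0, "z": 106, "wx": 0, "wy": 0, "wz": 0, "gripper": 26},
  {"x": 0, "y": 0, "z": 106, "wx": 0, "wy": 0, "wz": 0, "gripper": 26},
  {"x": 0, "y": 0, "z": 106, "wx": 0, "wy": 0, "wz": 0, "gripper": 26},
  {"x": 0, "y": 0, "z": 106, "wx": 0, "wy": 0, "wz": 0, "gripper": 26},
], squeeze=35)

```text
t: 30.2
eef_pos: [592.1, 327.8, 38.2]
ee_rot: [3.139, 0.002, 2.436]
contact_force: [-0.5, 0.1, 5.5]
gripper_width: 33.3
gripper_force: 36.9
```

>>> send_rows([
  {"x": 0, "y": 0, "z": -10, "wx": 0, "wy": 0, "wz": 0, "gripper": 26},
  {"x": 0, "y": 0, "z": -40, "wx": 0, "wy": 0, "wz": 0, "gripper": 26},
  {"x": 0, "y": 0, "z": -80, "wx": 0, "wy": 0, "wz": 0, "gripper": 26},
  {"x": 0, "y": 0, "z": -100, "wx": 0, "wy": 0, "wz": 0, "gripper": 26},
  {"x": 0, "y": 0, "z": -100, "wx": 0, "wy": 0, "wz": 0, "gripper": 26},
  {"x": 0, "y": 0, "z": -100, "wx": 0, "wy": 0, "wz": 0, "gripper": 26},
])

```text
t: 30.95
eef_pos: [589.6, 326.9, 134.2]
ee_rot: [-3.139, -0.002, 2.436]
contact_force: [0.2, 0.3, -2.1]
gripper_width: 33.4
gripper_force: 36.1
```

```bash
python3 - <<'E'
from h import *
top=get_image("top"); k=mask(top,(265,219),"light",38)
print(cen(k),[world(top,cen(k),z)[:2].round(1) for z in(10,20)],[yawof(top,k,z) for z in(10,)])
plan((501,-86,136,3.085))
E
```

```text
[264.21216775 219.38582702] [array([500. , -85.5]), array([500. , -85.1])] [(np.float32(3.0803504), array([ 41., 147.]))]
t 31.0 eef [589.5 326.9 133.8] rot [-3.138e+00 -2.000e-03  2.436e+00] w 33.1
-> (501, -86, 136, 3.085) [-200.4 -371.7   -1.3] [ -0.2  -0.2 -37.2]
```

>>> send_rows([
  {"x": -10, "y": -19, "z": 0, "wx": 0, "wy": 0, "wz": -2, "gripper": 26},
  {"x": -30, "y": -56, "z": 0, "wx": 0, "wy": 0, "wz": -5.5, "gripper": 26},
  {"x": -50, "y": -94, "z": 0, "wx": 0, "wy": 0, "wz": -9, "gripper": 26},
  {"x": -70, "y": -132, "z": 0, "wx": 0, "wy": 0, "wz": -13, "gripper": 26},
  {"x": -90, "y": -169, "z": 0, "wx": 0, "wy": 0, "wz": -17, "gripper": 26},
  {"x": -110, "y": -207, "z": 0, "wx": 0, "wy": 0, "wz": -21, "gripper": 26},
  {"x": -130, "y": -244, "z": 0, "wx": 0, "wy": 0, "wz": -25, "gripper": 26},
  {"x": -150, "y": -282, "z": 0, "wx": 0, "wy": 0, "wz": -29, "gripper": 26},
  {"x": -170, "y": -320, "z": 0, "wx": 0, "wy": 0, "wz": -32, "gripper": 26},
  {"x": -186, "y": -350, "z": 0, "wx": 0, "wy": 0, "wz": -35, "gripper": 26},
  {"x": -195, "y": -367, "z": 0, "wx": 0, "wy": 0, "wz": -37, "gripper": 26},
  {"x": -198.3, "y": -372.8, "z": 0, "wx": 0, "wy": 0, "wz": -37, "gripper": 26},
  {"x": -198.3, "y": -372.8, "z": 10, "wx": 0, "wy": 0, "wz": -37, "gripper": 26},
  {"x": -198.3, "y": -372.8, "z": 30, "wx": 0, "wy": 0, "wz": -37, "gripper": 26},
  {"x": -198.3, "y": -372.8, "z": 50, "wx": 0, "wy": 0, "wz": -37, "gripper": 26},
  {"x": -198.3, "y": -372.8, "z": 60, "wx": 0, "wy": 0, "wz": -37, "gripper": 26},
  {"x": -198.3, "y": -372.8, "z": 60, "wx": 0, "wy": 0, "wz": -37, "gripper": 26},
  {"x": -198.3, "y": -372.8, "z": 60, "wx": 0, "wy": 0, "wz": -37, "gripper": 26},
])

```text
t: 33.25
eef_pos: [500.6, -85.0, 76.9]
ee_rot: [-3.141, 0.001, 3.082]
contact_force: [-0.3, -0.0, -1.7]
gripper_width: 33.3
gripper_force: 36.0
```

```bash
python3 - <<'E'
from h import *
plan((500.2,-85.4,48.2,3.081))
im=get_image("scene"); e=sense()["eef_pos"]; b=e[2]-38.2; w=sense()["ee_rot"][2]
X,Y,f=210,110,6
K=cv2.resize(im["color"][Y:Y+95,X:X+125],None,fx=f,fy=f,interpolation=2)
def dr(pts,x,y,yw,c):
    q=((hull(im,pts,x,y,yw).reshape(-1,2)-[X,Y]+.5)*f).astype(np.int32); cv2.polylines(K,[q],True,c,1)
dr(M["case"][0]+[0,0,b],e[0],e[1],w,(0,255,0)); dr(box(150,44,(20,)),500.2,-85.4,3.081,(255,255,0)); dr(box(174,70,(0,20,)),500.2,-85.4,3.081,(255,255,0))
cv2.imwrite("pics/s7.png",cv2.cvtColor(K,cv2.COLOR_RGB2BGR))
E
```

```text
t 33.25 eef [500.6 -85.   76.9] rot [-3.141e+00  1.000e-03  3.082e+00] w 33.3
-> (500.2, -85.4, 48.2, 3.081) [ 0.4 -0.4 28.7] [-0.   0.1  0.1]
```

View pics/s7.png

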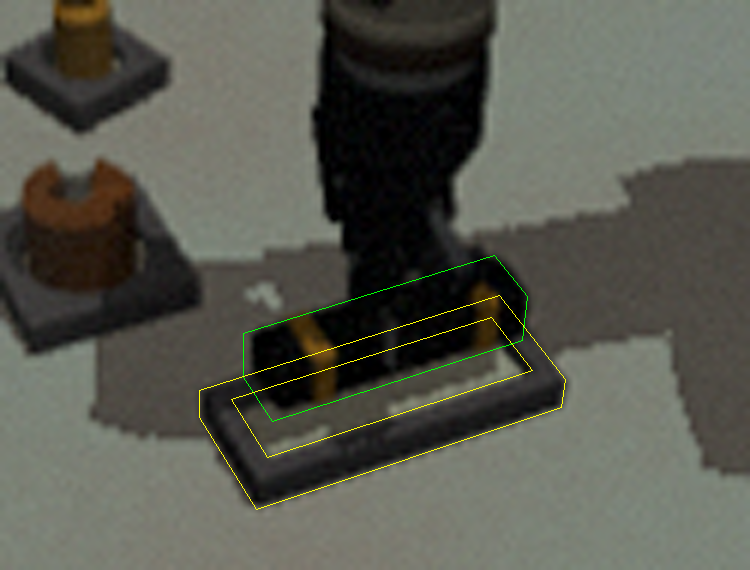

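The case (green) hangs over its cradle (yellow overlay matches the block), with flask and jar seated. Lowering slowly.

>>> send_rows([
  {"x": 0, "y": 0, "z": 8, "wx": 0, "wy": 0, "wz": 0, "gripper": 26},
  {"x": 0, "y": 0, "z": 15, "wx": 0, "wy": 0, "wz": 0, "gripper": 26},
  {"x": 0, "y": 0, "z": 19, "wx": 0, "wy": 0, "wz": 0, "gripper": 26},
  {"x": 0, "y": 0, "z": 22, "wx": 0, "wy": 0, "wz": 0, "gripper": 26},
  {"x": 0, "y": 0, "z": 25, "wx": 0, "wy": 0, "wz": 0, "gripper": 26},
  {"x": 0, "y": 0, "z": 26, "wx": 0, "wy": 0, "wz": 0, "gripper": 26},
  {"x": 0, "y": 0, "z": 26, "wx": 0, "wy": 0, "wz": 0, "gripper": 26},
])

```text
t: 34.17
eef_pos: [500.0, -85.1, 50.3]
ee_rot: [-3.142, 0.0, 3.082]
contact_force: [-0.2, 0.7, -1.7]
gripper_width: 32.9
gripper_force: 36.0
```

>>> send_rows([
  {"x": 0, "y": 0, "z": 1, "wx": 0, "wy": 0, "wz": 0, "gripper": 26},
  {"x": 0, "y": 0, "z": 2, "wx": 0, "wy": 0, "wz": 0, "gripper": 26},
  {"x": 0, "y": 0, "z": 2.5, "wx": 0, "wy": 0, "wz": 0, "gripper": 26},
  {"x": 0, "y": 0, "z": 2.5, "wx": 0, "wy": 0, "wz": 0, "gripper": 26},
])

```text
t: 34.67
eef_pos: [500.1, -85.1, 48.2]
ee_rot: [-3.142, -0.0, 3.082]
contact_force: [-2.1, 1.0, 3.6]
gripper_width: 32.8
gripper_force: 36.7
```

Contact at exactly 48.2, the floor height. I release, rise and move clear.

>>> send_rows([
  {"x": 0, "y": 0, "z": 0, "wx": 0, "wy": 0, "wz": 0, "gripper": 40},
  {"x": 0, "y": 0, "z": 0, "wx": 0, "wy": 0, "wz": 0, "gripper": 50},
  {"x": 0, "y": 0, "z": 0, "wx": 0, "wy": 0, "wz": 0, "gripper": 60},
  {"x": 0, "y": 0, "z": 0, "wx": 0, "wy": 0, "wz": 0, "gripper": 60},
  {"x": 0, "y": 0, "z": -20, "wx": 0, "wy": 0, "wz": 0, "gripper": 60},
  {"x": 0, "y": 0, "z": -60, "wx": 0, "wy": 0, "wz": 0, "gripper": 60},
  {"x": 0, "y": 0, "z": -120, "wx": 0, "wy": 0, "wz": 0, "gripper": 60},
  {"x": 60, "y": 60, "z": -180, "wx": 0, "wy": 0, "wz": 0, "gripper": 60},
  {"x": 60, "y": 120, "z": -180, "wx": 0, "wy": 0, "wz": 0, "gripper": 60},
  {"x": 60, "y": 180, "z": -180, "wx": 0, "wy": 0, "wz": 0, "gripper": 60},
  {"x": 60, "y": 240, "z": -180, "wx": 0, "wy": 0, "wz": 0, "gripper": 60},
  {"x": 60, "y": 300, "z": -180, "wx": 0, "wy": 0, "wz": 0, "gripper": 60},
  {"x": 60, "y": 300, "z": -180, "wx": 0, "wy": 0, "wz": 0, "gripper": 60},
  {"x": 60, "y": 300, "z": -180, "wx": 0, "wy": 0, "wz": 0, "gripper": 60},
])

```text
t: 36.42
eef_pos: [457.7, 219.1, 227.6]
ee_rot: [-3.141, -0.0, 3.085]
contact_force: [0.4, -1.0, -0.3]
gripper_width: 60.0
gripper_force: 0.0
```

```bash
python3 - <<'E'
from h import *
top=get_image("top"); im=get_image("scene"); print(sense()["eef_pos"],np.abs(sense()["qd"]).max())
A=cv2.resize(im["color"][95:210,160:320],(800,575),interpolation=2); cv2.imwrite("pics/f1.png",cv2.cvtColor(A,cv2.COLOR_RGB2BGR))
A=cv2.resize(top["color"][100:260,230:410],(675,600),interpolation=2); cv2.imwrite("pics/f2.png",cv2.cvtColor(A,cv2.COLOR_RGB2BGR))
E
```

```text
[457.95949282 217.44483567 227.62002475] 0.020639872740469797
```

View pics/f1.png

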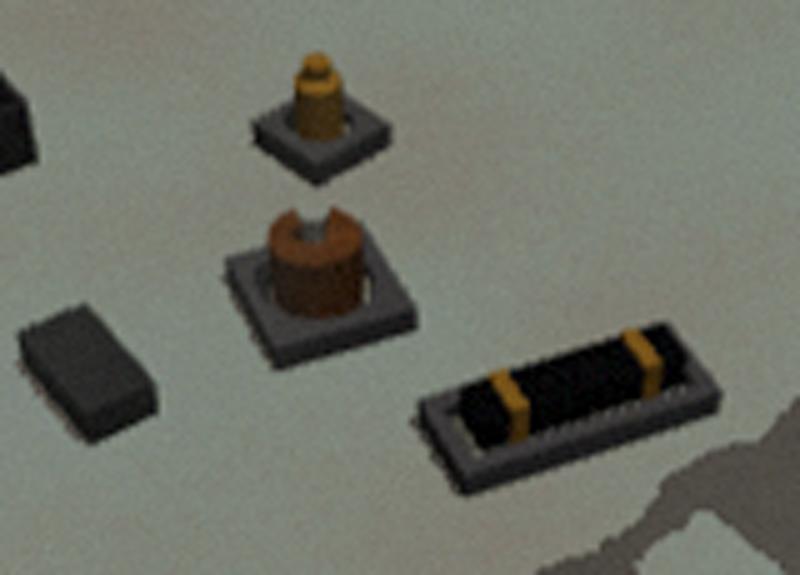

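View pics/f2.png

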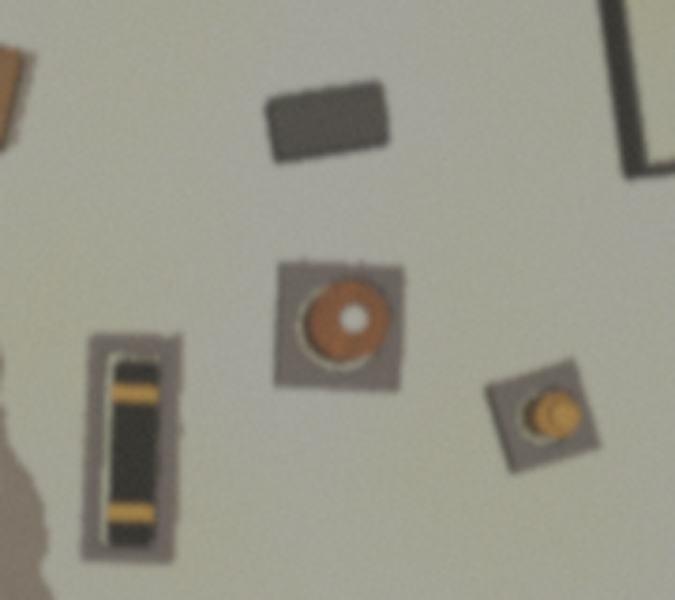

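Both views show all three pieces seated level in their recesses (jar at (345,322), flask (550,415) and case (134,452) in the top crop), the lid flat on the jar, and the weight where it was. Handing in.

```bash
python3 -c "
from cell import *
print(finish_job())"
```

```text
the job is handed in; nothing more can be done
None
```

The jar with its lid on, the flask and the case all look seated in their recesses in the final pictures, and I handed the job in at about 36 s; no verdict came back.

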